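# Stow the hand stamp under the flap of an archive kit case

### The arm

A 6-joint arm with a two-finger parallel gripper is mounted at the origin on the work surface. World frame = base frame: x ahead of the robot, y to its left, z up, the work surface at z = 0. Lengths are in mm, angles in rad, forces in N, time in s.
With the tool pointing down it reaches from about 350 to 775 mm from the base axis. Payload 7.3 kg.
Tool frame: the origin (TCP) lies at the centre of the arm's flange, where the gripper is bolted on; the fingertips stand 178 mm ahead of it and the grasp point (between the pads) lies 159 mm ahead of it; z points along the fingers, y is the direction in which the jaws open and shut (so a half turn about z gives the same grasp; the last joint's range is limited). The gripper opens to 92 mm and grips with 3 to 60 N. Pads are 19 mm wide; open, the fingers measure 130 mm over their backs; the gripper's body (75 mm by 190 mm) begins 47 mm behind the grasp point.
Start: joints at [-1.495, 0.342, 1.524, -0, 1.275, -0.146], TCP at [115.513, -512.137, 404.741] pointing down, gripper open.
Joint ranges: [-2.53, 2.53], [-0.77, 2.02], [0.04, 2.7], [-1, 4.14], [0.28, 2.66], [-3.11, 3.11]. Speed limits (rad/s): [2.57, 2.57, 3.14, 3.14, 3.14, 3.14].

### API

Orientations are given as [roll, pitch, yaw] about the fixed x, y, z axes, in that order (R = Rz(yaw) Ry(pitch) Rx(roll)).
In Python, from plant import get_obs, capture, close_job gives the robot as it stands. The module is installed in compiled form; this text tells all that it offers.
- The arm moves only by the shell command python3 -m pendant 'ROWS'. ROWS is JSON, a list of rows, each a list of 3 entries, a list of its own where there are three numbers: the shift along the tool's x, y, z in m, then the turn, a rotation vector about the tool's x, y, z in rad, then the finger opening in m, from 0 to 0.0918. In form: [[[tx, ty, tz], [wx, wy, wz], fingers], ...]. A call has 1 to 10 rows; each row is the pose to reach, as a shift and turn from the pose commanded when the call began, along the tool's axes at that moment; what a row does not reach only later rows make up. A row lasts 1/12 s, in which the tool goes at most 41.7 mm and 7.16 degrees, less where a joint would pass 70% of its speed; a pose out of reach is approached as far as the arm can. A call with a gripper value outside its range is refused whole. The fingers move at their own pace and stop on an object; the grip force is fixed at half the most. Time passes only in rows, so rows that repeat a pose let the fingers close. It gives the time, the measured TCP pose, the force and the opening at its end, in the units of the state.
- get_obs(): the state, without advancing time (a new reading comes with each control period).
- capture(name): name is "scene" or "top" or "wrist"; returns a dict with "color" (420x560x3 uint8, red, green, blue), "mtx" (3x3 intrinsics, pixels), "rvec" (rotation vector, rad) and "tvec" (3), from world to camera coordinates, as OpenCV has them. Camera axes: x right, y down, z forward; pixel columns grow to the right and rows downward; lengths in mm; the calibration is good to about 2 mm. A picture is of the moment at which its call begins. There is no depth.
- close_job(): hands the job in, once; it reports no verdict.
The state is a dict: "time": time; "joint_positions": joint angles; "dq": joint speeds; "tau": joint torques, N m; "tool_pos": TCP position; "tcp_rot": TCP orientation; "contact_force": force on the tool from outside, world axes, zero at the start; "moment": the same for the moment, N m; "grip_width": finger opening in mm.
Only numpy, scipy, OpenCV 4.12 (cv2) and the standard library are available. Lean on these libraries where they do the work, as an engineer would, in place of code of your own. Each camera call takes 0.05 s, during which the arm holds its last target. There are 200 camera calls.

### The job

Lift the hinged flap inside the grey kit case by its wire handle and swing it up until it stands open. Then pick up the hand stamp with the oblong base and set it down, without dropping it, standing upright on the floor of the free bay beside the ink pad, and leave the flap open.

Things in the scene. Friction and masses are not known exactly. Their poses are not given: they have to be found in the camera images.
- flap (a joint): Dark grey flap, 204 x 166 x 5 mm, covering the case's lower tier like a false floor 16 mm below its rim; hinged on the left (+y) side. In rad: 0 flat shut, 1.57 upright, stop at 1.70; may start slightly ajar. The stiff hinge keeps it at whatever angle it is left; lifting takes about 3 N at the handle. Open, it stands along the left wall, up to 245 mm high.
- flap_handle (a point): Middle of the wire handle's straight bar: round steel, 8 mm thick, 90 mm long, parallel to the hinge, by the flap's free right-hand edge; 34 mm above the rim when shut. Axes turn with the flap: x along bar and hinge, y across the flap to the hinge, z out of its top face. Hinge line: 155 mm along +y and 48 mm along -z from here. The bar turns in the fingers, so a gripper can stay pointing down.
- bay (a point): Centre of the free bay's floor, 5 mm above the table; x away from the robot and y left to the hinge, along the case. Bay 130 (x) x 180 (y) mm inside; a 45 mm high divider on its near side parts it from a narrower bay with a black ink pad. The grey board case is fixed, outer 222 x 192 mm, its rim 95 mm above the table, its centre 40 mm along -x from here.
- stamp_center (a point): Centre, half-way up, of the wooden stamp: 66 mm tall, oblong base 70 (x) x 28 (y) x 18 mm, topped by a round knob 26 mm wide; grasp that 17 mm above this point, at any yaw. z up; about 90 g. It stands on the table to the robot's right among a round-based stamp, a small square-based one (both with the same knob) and a white jar, in any order.
Things that resemble listed ones, but are neither listed nor needed, are in the scene too. What is shaped like the part that bears stamp_center but turquoise or yellow is not meant.

How it is judged:
By the outcome, as a careful person would: the job done as asked, in the order asked, and still so for the second after the job is handed in, with the robot touching nothing.
It also fails if it takes over 54 s, if anything falls off the work surface, if the arm or the gripper's body presses on something with over 40 N, if the wrist force passes 120 N, or if a joint passes its speed limit or range.

## Working session

There is one attempt and no reset: what is moved stays moved. The work goes in short steps, Python scripts to look and compute and a shell command to move; the robot and the scene stay as the last step left them, time stands still between calls to the robot, and variables do not carry over. Pictures are saved under pics/ and viewed, about 8 in all and at most 12, crops included, and the job is handed in when it is done.

```bash
mkdir -p pics
cat > h.py <<'E'
import numpy as np,cv2
from plant import get_obs,capture
def snap(n,f):
    c=capture(n); cv2.imwrite('pics/'+f,c['color'][:,:,::-1]); np.savez('pics/'+f+'.npz',**c); return c
def ld(f): return dict(np.load('pics/'+f+'.npz'))
def px2w(c,u,v,z):
    R=cv2.Rodrigues(np.array(c['rvec'],float))[0];t=np.array(c['tvec'],float).ravel()
    d=R.T@np.linalg.inv(c['mtx'])@[u,v,1];o=-R.T@t
    return (o+d*(z-o[2])/d[2]).round(1)
def w2px(c,P):
    return cv2.projectPoints(np.array(P,float).reshape(-1,3),np.array(c['rvec'],float),np.array(c['tvec'],float),np.array(c['mtx'],float),None)[0].reshape(-1,2).round(1)
E
python3 - <<'E'
from h import *
print(get_obs())
a=snap('scene','s0.png');b=snap('top','t0.png')
E
```

```text
{'time': 0.0, 'joint_positions': array([-1.49500431e+00,  3.42708078e-01,  1.52501847e+00, -1.91595562e-05,
        1.27541559e+00, -1.45997352e-01]), 'dq': array([-0.00049959, -0.00032359, -0.00027665, -0.00064281,  0.00017518,
       -0.00047685]), 'tau': array([-1.97648529e-03, -4.31246030e+01, -2.44224483e+01,  7.16049923e-02,
        5.58900239e-02, -1.06478396e-04]), 'tool_pos': array([ 115.49688245, -511.99346634,  404.05185219]), 'tcp_rot': array([-3.14005698e+00, -2.07292823e-04,  2.21794803e-01]), 'contact_force': array([-0.62263742,  1.47644388,  0.20269976]), 'moment': array([ 0.00147418, -0.02815362, -0.02474341]), 'grip_width': 91.86522121323807}
```

View pics/t0.png

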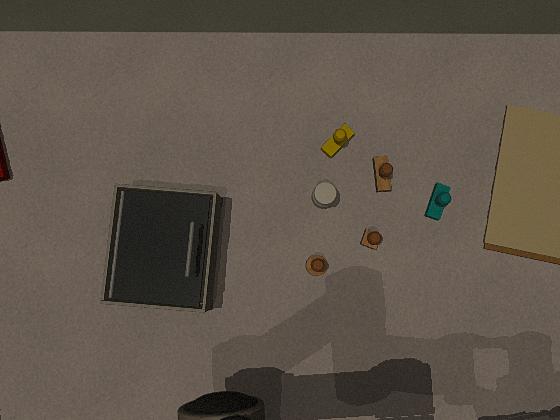

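View pics/s0.png

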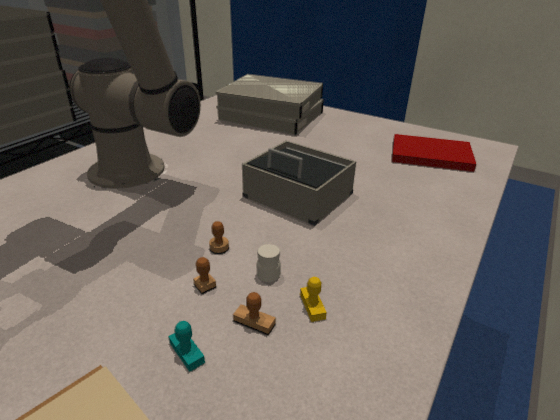

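The top view shows the case centred near (162,248), with the bar from (192,222) to (187,276). The wooden oblong stamp has its base at (383,174) and its knob at (386,170). The scene view agrees: the oblong stamp is at (254,310), with turquoise and yellow decoys beside it.

```bash
python3 - <<'E'
from h import *
c=ld('t0.png')
print('bar',px2w(c,192,222,129),px2w(c,187,276,129))
for p in [(117,185),(220,193),(207,311),(102,301)]: print('rim',px2w(c,*p,95))
print('knob',px2w(c,386,170,60)); 
for p in [(374,157),(388,155),(392,190),(378,191)]: print('base',px2w(c,*p,18))
print('jar',px2w(c,325,194,50),'sq',px2w(c,374,238,60))
s=ld('s0.png'); print('knob scene',px2w(s,254,298,55)); print('bar sc',px2w(s,268,152,129),px2w(s,301,165,129))
o=get_obs();R=cv2.Rodrigues(np.eye(3))[0]
from scipy.spatial.transform import Rotation as Ro
print(Ro.from_euler('xyz',o['tcp_rot']).as_matrix().round(3))
E
python3 - <<'E'
import cv2
for f,(x0,y0,x1,y1),o in [('t0',(95,175,235,320),'a'),('s0',(230,130,370,225),'b')]:
    i=cv2.imread(f'pics/{f}.png')[y0:y1,x0:x1]; i=cv2.resize(i,(400,int(400*(y1-y0)/(x1-x0))),interpolation=2); cv2.imwrite(f'pics/{o}.png',cv2.convertScaleAbs(i,alpha=2))
a=cv2.imread('pics/a.png');b=cv2.imread('pics/b.png');b=cv2.copyMakeBorder(b,0,a.shape[0]-b.shape[0],0,0,0)
cv2.imwrite('pics/ab.png',cv2.hconcat([a,b]))
E
```

```text
bar [530.2  85.6 129. ] [434.4  91.8 129. ]
rim [601.4 233.4  95. ]
rim [587.9  40.7  95. ]
rim [371.6  59.5  95. ]
rim [387.6 251.1  95. ]
knob [ 640.7 -275.1   60. ]
base [ 675.2 -259.5   18. ]
base [ 679.5 -287.8   18. ]
base [ 608.2 -294.7   18. ]
base [ 606.  -266.7   18. ]
jar [ 594.3 -158.1   50. ] sq [ 509.1 -250.4   60. ]
knob scene [ 642.5 -269.6   55. ]
bar sc [428.3  99.5 129. ] [531.5  82.1 129. ]
[[ 0.976  0.22  -0.   ]
 [ 0.22  -0.976  0.001]
 [ 0.    -0.001 -1.   ]]
```

View pics/ab.png

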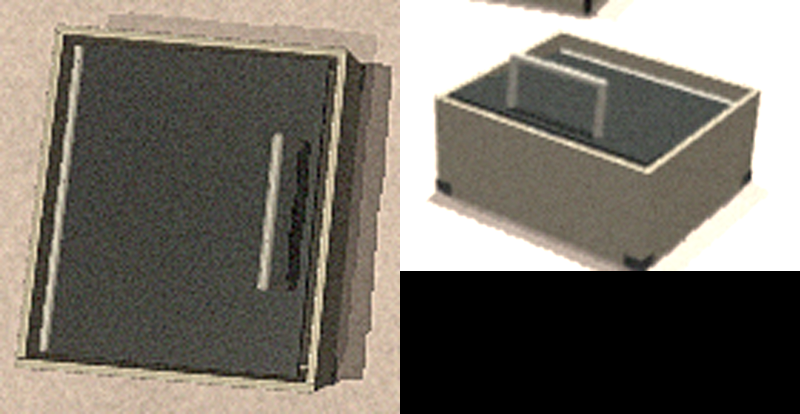

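```bash
cat >> h.py <<'E'
from scipy.spatial.transform import Rotation as Ro
def tri(c1,p1,c2,p2):
    P=[]
    for c in (c1,c2):
        P.append(np.array(c['mtx'])@np.hstack([cv2.Rodrigues(np.array(c['rvec'],float))[0],np.array(c['tvec'],float).reshape(3,1)]))
    X=cv2.triangulatePoints(P[0],P[1],np.array(p1,float).reshape(2,1),np.array(p2,float).reshape(2,1)).ravel();return (X[:3]/X[3]).round(1)
def plan(pos,yaw):
    "shift (m) and rotvec in tool axes to TCP pos (mm), pointing down with yaw"
    o=get_obs();A=Ro.from_euler('xyz',o['tcp_rot']);B=Ro.from_euler('xyz',[np.pi,0,yaw])
    print('t',o['time'],'at',o['tool_pos'].round(1),o['tcp_rot'].round(3),'F',o['contact_force'].round(1),'w',o['grip_width'].round(1))
    print('shift',(A.inv().apply(np.array(pos)-o['tool_pos'])/1000).round(4),'rot',(A.inv()*B).as_rotvec().round(4))
E
python3 - <<'E'
from h import *
t=ld('t0.png');s=ld('s0.png')
print(tri(t,(192.3,222),s,(230+207*.35,130+81*.35)),tri(t,(187,276),s,(230+112*.35,130+58*.35)))
print(tri(t,(386,170),s,(254,299)))
plan([482,88,360],-.085)
E
```

```text
[530.3  83.5 144.7] [435.4  90.8 138.4]
[ 642.6 -274.8   56.8]Traceback (most recent call last):
  File "<stdin>", line 5, in <module>
  File "h.py", line 21, in plan
    print('t',o['time'],'at',o['tool_pos'].round(1),o['tcp_rot'].round(3),'F',o['contact_force'].round(1),'w',o['grip_width'].round(1))
                                                                                                              ^^^^^^^^^^^^^^^^^^^^^
AttributeError: 'float' object has no attribute 'round'
```

```bash
sed -i "s/o\['grip_width'\].round(1)/round(o['grip_width'],1)/" h.py; python3 -c "
from h import *
plan([482,88,370],-.085)"
```

```text
t 0.1 at [ 115.5 -512.   404.1] [-3.14  -0.     0.222] F [ 0.5  0.1 -0.3] w 91.8
shift [ 0.4895 -0.5047  0.0349] rot [-0.0013  0.      0.3068]
```

```bash
python3 -m pendant '[[[0.325,-0.144,0.02],[0,0,0.307],0.07],[[0.325,-0.144,0.02],[0,0,0.307],0.07],[[0.325,-0.144,0.02],[0,0,0.307],0.07],[[0.325,-0.144,0.02],[0,0,0.307],0.07],[[0.325,-0.144,0.02],[0,0,0.307],0.07],[[0.325,-0.144,0.02],[0,0,0.307],0.07],[[0.325,-0.144,0.02],[0,0,0.307],0.07],[[0.35,-0.25,0.02],[0,0,0.307],0.07],[[0.4,-0.35,0.02],[0,0,0.307],0.07],[[0.49,-0.5,0.034],[0,0,0.307],0.07]]'; python3 -c "
from h import *
plan([482,88,370],-.085)"
```

```text
time: 0.93
tool_pos: [385.1, -221.9, 384.9]
tcp_rot: [-3.141, 0.001, -0.085]
contact_force: [1.3, -0.0, -0.2]
grip_width: 69.8
t 0.9333 at [ 385.1 -221.9  384.9] [-3.141e+00  1.000e-03 -8.500e-02] F [ 1.3 -0.  -0.2] w 69.8
shift [ 0.0702 -0.317   0.0149] rot [-0.0004  0.0005 -0.0001]
```

```bash
python3 -m pendant '[[[0.069,-0.315,0.015],[0,0,0],0.06],[[0.069,-0.315,0.015],[0,0,0],0.06],[[0.069,-0.315,0.015],[0,0,0],0.06],[[0.069,-0.315,0.015],[0,0,0],0.06],[[0.069,-0.315,0.015],[0,0,0],0.06],[[0.069,-0.315,0.015],[0,0,0],0.06],[[0.069,-0.315,0.015],[0,0,0],0.06],[[0.069,-0.315,0.015],[0,0,0],0.06],[[0.069,-0.315,0.015],[0,0,0],0.06],[[0.069,-0.315,0.015],[0,0,0],0.06]]'; python3 -c "
from h import *
plan([482,88,300],-.085)
snap('wrist','w1.png')"
```

```text
time: 1.77
tool_pos: [480.1, 85.7, 369.6]
tcp_rot: [3.141, 0.001, -0.082]
contact_force: [0.6, 0.4, -1.1]
grip_width: 60.0
t 1.7667 at [480.1  85.7 369.6] [ 3.141e+00  1.000e-03 -8.200e-02] F [ 0.6  0.4 -1.1] w 60.0
shift [ 0.0018 -0.0025  0.0696] rot [0.0004 0.0013 0.0034]
```

View pics/w1.png

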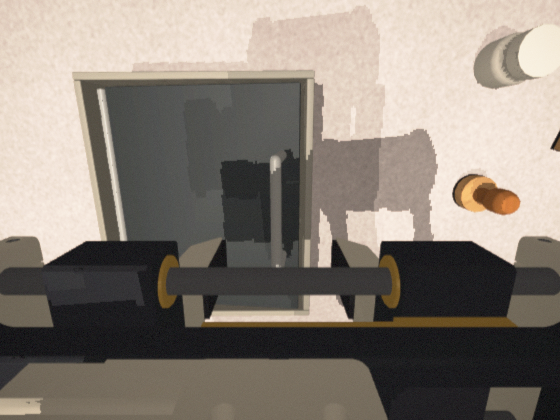

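The wrist view shows the bar running from (275,158) down to (277,265), centred between the fingers (centre column about 278).

```bash
python3 -c "
from h import *
w=ld('w1.png');t=ld('t0.png');s=ld('s0.png')
print(tri(t,(192.3,222),w,(275,160)), tri(s,(302.4,158.4),w,(275,160)))
for z in (135,142):print(px2w(w,275,160,z),px2w(w,277,250,z))
for p in [(78,75),(313,74)]: print(px2w(w,*p,95))
"
```

```text
[529.4  83.7 137.3] [532.   84.4 145.2]
[529.2  83.8 135. ] [460.5  88.  135. ]
[529.9  83.6 142. ] [463.5  87.7 142. ]
[603.7 233.4  95. ]
[589.7  49.2  95. ]
```

```bash
python3 -m pendant '[[[0.002,-0.0015,0.035],[0,0,0],0.06],[[0.002,-0.0015,0.071],[0,0,0],0.06],[[0.002,-0.0015,0.071],[0,0,0],0.06],[[0.002,-0.0015,0.071],[0,0,0],0.0],[[0.002,-0.0015,0.071],[0,0,0],0.0],[[0.002,-0.0015,0.071],[0,0,0],0.0],[[0.002,-0.0015,0.071],[0,0,0],0.0],[[0.002,-0.0015,0.071],[0,0,0],0.0],[[0.002,-0.0015,0.071],[0,0,0],0.0]]'; python3 -c "
from h import *
plan([482,88,300],-.085);snap('wrist','w2.png');snap('scene','s2.png')
cv2.imwrite('pics/c2.png',cv2.hconcat([cv2.resize(cv2.imread('pics/w2.png'),(400,300)),cv2.resize(cv2.imread('pics/s2.png')[60:240,180:420],(400,300))]))"
```

```text
time: 2.57
tool_pos: [482.4, 85.5, 300.2]
tcp_rot: [-3.142, -0.002, -0.085]
contact_force: [-0.5, -0.0, -0.8]
grip_width: 24.7
t 2.5667 at [482.4  85.5 300.2] [-3.142e+00 -2.000e-03 -8.500e-02] F [-0.5 -0.  -0.8] w 24.7
shift [-0.0006 -0.0025  0.0002] rot [-0.0001 -0.0018 -0.0002]
```

View pics/c2.png

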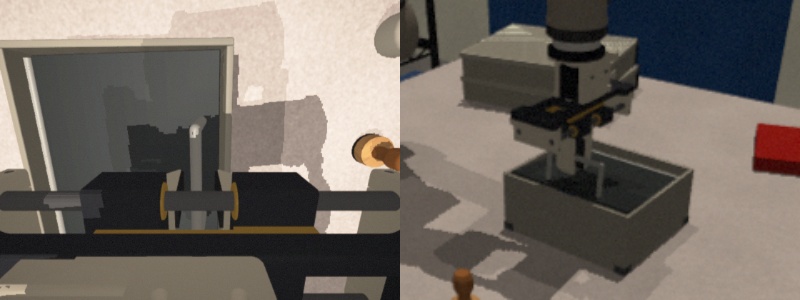

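The bar lies between the fingers (wrist crop, about (195,180)) and they are still closing.

```bash
python3 -m pendant '[[[0,0,0],[0,0,0],0.0],[[0,0,0],[0,0,0],0.0],[[0,0,0],[0,0,0],0.0],[[0,0,0],[0,0,0],0.0],[[0,0,0],[0,0,0],0.0]]'
```

```text
time: 3.08
tool_pos: [482.4, 86.7, 298.9]
tcp_rot: [-3.139, -0.0, -0.085]
contact_force: [2.0, 9.0, -3.5]
grip_width: 7.0
```

```bash
python3 -c "
from h import *
t=ld('t0.png');w=ld('w1.png')
C=np.array([487.1,146.2]);a=-.085;ax=np.array([[np.cos(a),np.sin(a)],[-np.sin(a),np.cos(a)]])
for c,ps in((t,[(122.5,191),(111,297)]),(w,[(101,90),(122,235)])):
  for p in ps:
    for z in (80,95): print(z,px2w(c,*p,z),(ax@(px2w(c,*p,z)[:2]-C)).round(1))
print((ax@(np.array([482.4,86.7])-C)).round(1))
for p in [(78,75),(313,74),(104,83),(300,83)]: print(p,(ax@(px2w(w,*p,95)[:2]-C)).round(1))
"
```

```text
80 [592.4 227.1  80. ] [98.1 89.5]
95 [590.1 222.6  95. ] [96.1 84.9]
80 [394.2 239.7  80. ] [-100.5   85.3]
95 [394.9 235.1  95. ] [-99.4  80.8]
80 [593.9 226.2  80. ] [99.6 88.8]
95 [591.4 218.   95. ] [97.8 80.4]
80 [464.7 236.6  80. ] [-30.   88.2]
95 [469.4 227.9  95. ] [-24.6  79.9]
[  0.4 -59.7]
(78, 75) [108.8  96.8]
(313, 74) [110.5 -87.9]
(104, 83) [103.   77.2]
(300, 83) [103.8 -77.9]
```

```bash
python3 -m pendant '[[[0,-0.0025,-0.005],[0,0,0],0.0],[[0,-0.005,-0.0105],[0,0,0],0.0],[[0,-0.0075,-0.016],[0,0,0],0.0],[[0,-0.0105,-0.021],[0,0,0],0.0],[[0,-0.017,-0.031],[0,0,0],0.0],[[0,-0.0243,-0.041],[0,0,0],0.0],[[0,-0.0243,-0.041],[0,0,0],0.0]]'
```

```text
time: 3.67
tool_pos: [484.3, 111.7, 340.6]
tcp_rot: [-3.139, 0.0, -0.084]
contact_force: [1.5, 6.6, -6.2]
grip_width: 7.0
```

```bash
python3 -m pendant '[[[0,-0.008,-0.009],[0,0,0],0.0],[[0,-0.0167,-0.0177],[0,0,0],0.0],[[0,-0.0259,-0.0255],[0,0,0],0.0],[[0,-0.0358,-0.0327],[0,0,0],0.0],[[0,-0.0462,-0.0391],[0,0,0],0.0],[[0,-0.0569,-0.0447],[0,0,0],0.0],[[0,-0.0681,-0.0495],[0,0,0],0.0],[[0,-0.0797,-0.0534],[0,0,0],0.0],[[0,-0.0797,-0.0534],[0,0,0],0.0]]'
```

```text
time: 4.42
tool_pos: [490.6, 191.2, 394.3]
tcp_rot: [-3.141, 0.001, -0.084]
contact_force: [-4.6, 1.7, -3.2]
grip_width: 6.8
```

```bash
python3 -m pendant '[[[0,-0.0117,-0.003],[0,0,0],0.0],[[0,-0.0237,-0.0052],[0,0,0],0.0],[[0,-0.0358,-0.0064],[0,0,0],0.0],[[0,-0.048,-0.0068],[0,0,0],0.0],[[0,-0.0602,-0.0062],[0,0,0],0.0],[[0,-0.0722,-0.0047],[0,0,0],0.0],[[0,-0.0857,-0.002],[0,0,0],0.0],[[0,-0.0965,0.001],[0,0,0],0.0],[[0,-0.0965,0.001],[0,0,0],0.0]]';  python3 -c "
from h import *
snap('top','t3.png');snap('scene','s3.png')
cv2.imwrite('pics/c3.png',cv2.hconcat([cv2.resize(cv2.imread('pics/t3.png')[150:350,60:310],(400,320)),cv2.resize(cv2.imread('pics/s3.png')[40:240,180:430],(400,320))]))"
```

```text
time: 5.17
tool_pos: [498.6, 287.4, 393.3]
tcp_rot: [-3.141, 0.001, -0.084]
contact_force: [-4.7, 1.6, -0.0]
grip_width: 6.8
```

View pics/c3.png

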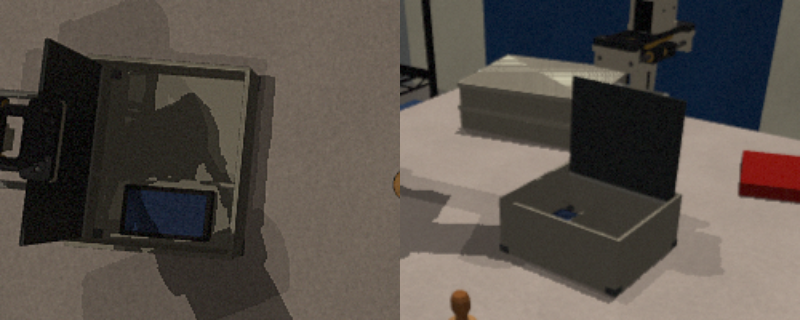

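The flap stands upright along the left wall in both views, so I'll release it and lift away.

```bash
python3 -m pendant '[[[0,0,0],[0,0,0],0.028],[[0,0,0],[0,0,0],0.028],[[0,0,0],[0,0,0],0.028],[[0,0,0],[0,0,0],0.028],[[0,0,0],[0,0,0],0.028],[[0,0,-0.02],[0,0,0],0.028],[[0,0,-0.05],[0,0,0],0.028],[[0,0,-0.09],[0,0,0],0.028],[[0,0,-0.13],[0,0,0],0.028],[[0,0,-0.13],[0,0,0],0.028]]';  python3 -c "
from h import *
plan([470,-80,480],1.66)
plan([640,-275,330],1.66)"
```

```text
time: 6.1
tool_pos: [499.1, 285.1, 531.6]
tcp_rot: [-3.135, -0.014, -0.086]
contact_force: [-0.2, 0.2, 1.8]
grip_width: 28.1
t 6.1 at [499.1 285.1 531.6] [-3.135 -0.014 -0.086] F [-0.2  0.2  1.8] w 28.1
shift [0.0015 0.3666 0.0491] rot [ 0.0071 -0.0159 -1.7454]
t 6.1 at [499.1 285.1 531.6] [-3.135 -0.014 -0.086] F [-0.2  0.2  1.8] w 28.1
shift [0.1854 0.5474 0.2004] rot [ 0.0071 -0.0159 -1.7454]
```

```bash
python3 -m pendant '[[[0,0.367,0.05],[0,0,-1.745],0.05],[[0,0.367,0.05],[0,0,-1.745],0.05],[[0,0.367,0.05],[0,0,-1.745],0.05],[[0,0.367,0.05],[0,0,-1.745],0.05],[[0,0.367,0.05],[0,0,-1.745],0.05],[[0,0.367,0.05],[0,0,-1.745],0.05],[[0,0.367,0.05],[0,0,-1.745],0.05],[[0,0.367,0.05],[0,0,-1.745],0.05],[[0,0.367,0.05],[0,0,-1.745],0.05],[[0,0.367,0.05],[0,0,-1.745],0.05]]';  python3 -c "
from h import *
plan([600,-275,330],1.66)"
```

```text
time: 6.93
tool_pos: [467.9, -79.8, 472.9]
tcp_rot: [3.14, 0.0, 1.04]
contact_force: [0.4, -0.3, 0.4]
grip_width: 50.1
t 6.9333 at [467.9 -79.8 472.9] [3.14 0.   1.04] F [ 0.4 -0.3  0.4] w 50.1
shift [-0.1014  0.2125  0.1432] rot [ 1.1e-03  5.0e-04 -6.2e-01]
```

```bash
python3 -m pendant '[[[-0.119,0.27,0.143],[0,0,-0.62],0.05],[[-0.119,0.27,0.143],[0,0,-0.62],0.05],[[-0.119,0.27,0.143],[0,0,-0.62],0.05],[[-0.119,0.27,0.143],[0,0,-0.62],0.05],[[-0.119,0.27,0.143],[0,0,-0.62],0.05],[[-0.119,0.27,0.143],[0,0,-0.62],0.05],[[-0.119,0.27,0.143],[0,0,-0.62],0.05],[[-0.119,0.27,0.143],[0,0,-0.62],0.05],[[-0.119,0.27,0.143],[0,0,-0.62],0.05],[[-0.119,0.27,0.143],[0,0,-0.62],0.05]]';  python3 -c "
from h import *
plan([641,-275,209],1.66)
snap('wrist','w4.png');snap('top','t4.png');snap('scene','s4.png')"
```

```text
time: 7.77
tool_pos: [640.0, -319.5, 326.3]
tcp_rot: [-3.138, -0.003, 1.653]
contact_force: [0.2, -0.7, -0.1]
grip_width: 49.8
t 7.7667 at [ 640.  -319.5  326.3] [-3.138e+00 -3.000e-03  1.653e+00] F [ 0.2 -0.7 -0.1] w 49.8
shift [0.0439 0.0051 0.1174] rot [-0.0038 -0.0028 -0.0066]
```

View pics/w4.png

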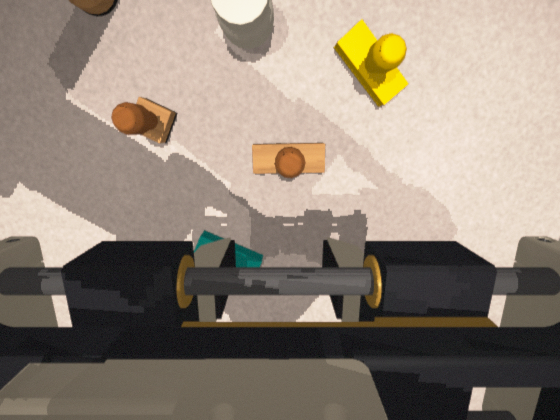

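The knob is at (290,161) and the base spans (252,145) to (326,173), aligned with the jaws. The turquoise decoy at (230,250) lies behind and clear of the path.

```bash
python3 -c "
from h import *
w=ld('w4.png')
print(px2w(w,290,161,60),px2w(w,289,159,18),px2w(w,252,145,18),px2w(w,326,143,18))
print(px2w(ld('t0.png'),442,199,60))"
```

```text
[ 645.4 -273.9   60. ] [ 646.1 -276.1   18. ] [ 610. -266.   18.] [ 679.5 -258.3   18. ]
[ 585.1 -381.6   60. ]
```

```bash
python3 -m pendant '[[[0.044,0.007,0.02],[0,0,0],0.05],[[0.044,0.007,0.05],[0,0,0],0.05],[[0.044,0.007,0.08],[0,0,0],0.05],[[0.044,0.007,0.105],[0,0,0],0.05],[[0.044,0.007,0.117],[0,0,0],0.05],[[0.044,0.007,0.117],[0,0,0],0.05],[[0.044,0.007,0.117],[0,0,0],0.02],[[0.044,0.007,0.117],[0,0,0],0.01],[[0.044,0.007,0.117],[0,0,0],0.01],[[0.044,0.007,0.117],[0,0,0],0.01]]' ; python3 -m pendant '[[[0,0,0],[0,0,0],0.01],[[0,0,0],[0,0,0],0.01],[[0,0,0],[0,0,0],0.01],[[0,0,0],[0,0,0],0.01]]'
```

```text
time: 8.75
tool_pos: [643.6, -273.8, 215.0]
tcp_rot: [3.139, 0.002, 1.655]
contact_force: [0.3, -0.1, -0.2]
grip_width: 28.4
time: 9.08
tool_pos: [643.6, -273.8, 214.8]
tcp_rot: [3.139, 0.002, 1.655]
contact_force: [-0.8, 0.0, 5.9]
grip_width: 24.8
```

Gripped about 6 mm higher than nominal, so I'll re-grasp lower.

```bash
python3 -m pendant '[[[0,0,0],[0,0,0],0.045],[[0,0,0],[0,0,0],0.045],[[0,0,0],[0,0,0],0.045],[[0,0,0.006],[0,0,0],0.045],[[0,0,0.006],[0,0,0],0.045],[[0,0,0.006],[0,0,0],0.01],[[0,0,0.006],[0,0,0],0.01],[[0,0,0.006],[0,0,0],0.01],[[0,0,0.006],[0,0,0],0.01],[[0,0,0.006],[0,0,0],0.01]]' ; python3 -m pendant '[[[0,0,0],[0,0,0],0.01],[[0,0,0],[0,0,0],0.01],[[0,0,0],[0,0,0],0.01],[[0,0,0],[0,0,0],0.01]]'
```

```text
time: 9.92
tool_pos: [643.3, -273.5, 207.0]
tcp_rot: [3.142, 0.0, 1.655]
contact_force: [-0.5, -0.9, 0.0]
grip_width: 24.5
time: 10.25
tool_pos: [643.3, -273.5, 207.0]
tcp_rot: [3.142, 0.0, 1.655]
contact_force: [-0.5, -0.8, -0.7]
grip_width: 24.8
```

```bash
python3 -m pendant '[[[0,0,-0.015],[0,0,0],0.01],[[0,0,-0.04],[0,0,0],0.01],[[0,0,-0.08],[0,0,0],0.01],[[0,0,-0.12],[0,0,0],0.01],[[0,0,-0.16],[0,0,0],0.01],[[0,0,-0.19],[0,0,0],0.01],[[0,0,-0.19],[0,0,0],0.01]]'; python3 -c "
from h import *
w=ld('w4.png');R=cv2.Rodrigues(w['rvec'].astype(float))[0]
print('cam-tcp',-R.T@w['tvec'].ravel()-[640,-319.5,326.3])
plan([525,120,400],1.486)
snap('wrist','w5.png')"
```

```text
time: 10.83
tool_pos: [643.5, -273.6, 406.0]
tcp_rot: [3.13, 0.008, 1.655]
contact_force: [0.7, -0.3, -0.2]
grip_width: 24.7
cam-tcp [ -5.17345673  69.2003557  -21.18854341]
t 10.8333 at [ 643.5 -273.6  406. ] [3.13  0.008 1.655] F [ 0.7 -0.3 -0.2] w 24.7
shift [ 0.4022 -0.0849  0.0018] rot [0.0122 0.0069 0.1695]
```

View pics/w5.png

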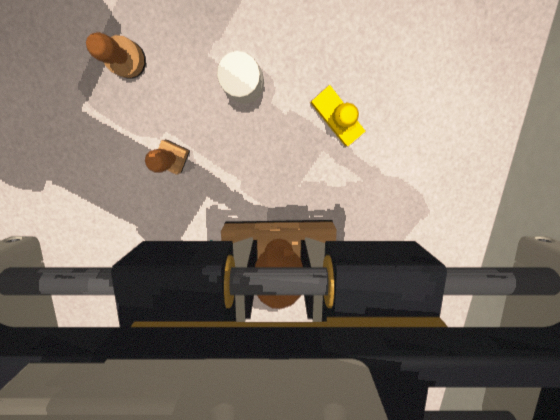

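The oblong stamp is held by its knob, with the base visible around (280,240). The wrist camera sticks out 69 mm towards the flap, so I'll place the stamp about 35 mm to the right of the bay centre.

```bash
python3 -m pendant '[[[0.02,-0.004,0],[0,0,0.02],0.01],[[0.055,-0.012,0],[0,0,0.04],0.01],[[0.095,-0.021,0],[0,0,0.06],0.01],[[0.135,-0.03,0],[0,0,0.08],0.01],[[0.175,-0.039,0],[0,0,0.1],0.01],[[0.215,-0.048,0],[0,0,0.12],0.01],[[0.255,-0.057,0],[0,0,0.14],0.01],[[0.295,-0.066,0],[0,0,0.16],0.01],[[0.335,-0.075,0],[0,0,0.169],0.01],[[0.365,-0.081,0],[0,0,0.169],0.01]]'; python3 -m pendant '[[[0.015,-0.004,0],[0,0,0],0.01],[[0.023,-0.006,0],[0,0,0],0.01],[[0.023,-0.006,0],[0,0,0],0.01],[[0.023,-0.006,0],[0,0,0],0.01]]';python3 -c "
from h import *
plan([524,108,300],1.486);snap('wrist','w6.png')"
```

```text
time: 11.72
tool_pos: [529.9, 86.0, 395.4]
tcp_rot: [-3.138, -0.0, 1.487]
contact_force: [0.5, -0.0, 0.4]
grip_width: 24.6
time: 12.05
tool_pos: [527.8, 106.4, 396.2]
tcp_rot: [-3.14, 0.001, 1.487]
contact_force: [-0.3, 0.3, -1.3]
grip_width: 24.6
t 12.05 at [527.8 106.4 396.2] [-3.140e+00  1.000e-03  1.487e+00] F [-0.3  0.3 -1.3] w 24.6
shift [ 0.0014 -0.0038  0.0962] rot [-0.0012  0.0008  0.0008]
```

View pics/w6.png

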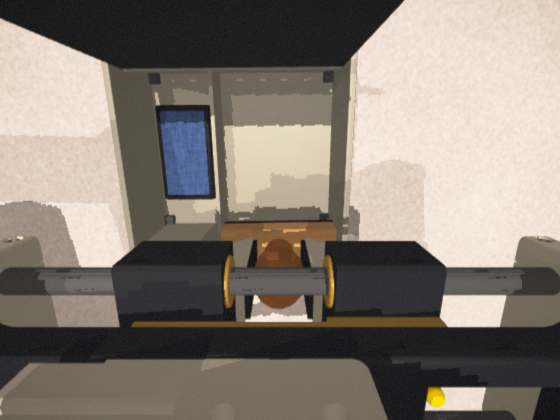

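The bay floor spans columns 228–331, between the divider and the far wall, with the ink pad on the left; the held stamp (column 279) is centred on it.

```bash
python3 -c "
from h import *
w=ld('w6.png');C=np.array([487.1,146.2]);a=-.085;ax=np.array([[np.cos(a),np.sin(a)],[-np.sin(a),np.cos(a)]])
for p,z in [((227,125),5),((331,125),5),((218,125),50),((353,70),95),((110,70),95),((280,82),5)]: print(p,(ax@(px2w(w,*p,z)[:2]-C)).round(1))
print(ax@(np.array([527.8,106.4])-C))"
```

```text
(227, 125) [-17.5  37.8]
(331, 125) [107.  38.]
(218, 125) [-19.4  37.1]
(353, 70) [108.6  82.6]
(110, 70) [-101.7   82.2]
(280, 82) [45.8 85.6]
[ 43.93198753 -36.20097336]
```

```bash
python3 -m pendant '[[[0,0,0.015],[0,0,0],0.01],[[0,0,0.04],[0,0,0],0.01],[[0,0,0.065],[0,0,0],0.01],[[0,0,0.09],[0,0,0],0.01],[[0,0,0.115],[0,0,0],0.01],[[0,0,0.14],[0,0,0],0.01],[[0,0,0.16],[0,0,0],0.01],[[0,0,0.17],[0,0,0],0.01],[[0,0,0.174],[0,0,0],0.01],[[0,0,0.174],[0,0,0],0.01]]'; python3 -m pendant '[[[0,0,0.002],[0,0,0],0.01],[[0,0,0.004],[0,0,0],0.01],[[0,0,0.006],[0,0,0],0.01],[[0,0,0.006],[0,0,0],0.01],[[0,0,0.006],[0,0,0],0.01]]'
```

```text
time: 12.93
tool_pos: [527.9, 105.9, 222.4]
tcp_rot: [-3.14, 0.0, 1.485]
contact_force: [-0.7, 0.7, -1.0]
grip_width: 24.7
time: 13.35
tool_pos: [527.7, 106.9, 217.4]
tcp_rot: [3.141, -0.0, 1.487]
contact_force: [0.1, -0.4, -1.1]
grip_width: 24.9
```

```bash
python3 -m pendant '[[[0,0,0.001],[0,0,0],0.01],[[0,0,0.002],[0,0,0],0.01],[[0,0,0.003],[0,0,0],0.01],[[0,0,0.004],[0,0,0],0.01],[[0,0,0.004],[0,0,0],0.01],[[0,0,0.004],[0,0,0],0.01]]';python3 -m pendant '[[[0,0,0.0005],[0,0,0],0.01],[[0,0,0.001],[0,0,0],0.01],[[0,0,0.001],[0,0,0],0.01],[[0,0,0.001],[0,0,0],0.01]]'
```

```text
time: 13.85
tool_pos: [527.6, 106.7, 212.9]
tcp_rot: [-3.141, 0.0, 1.486]
contact_force: [-1.1, 0.6, -1.0]
grip_width: 24.4
time: 14.18
tool_pos: [527.7, 106.8, 212.0]
tcp_rot: [3.142, 0.0, 1.486]
contact_force: [-0.3, 0.4, -0.9]
grip_width: 24.4
```

```bash
python3 -m pendant '[[[0,0,0.0005],[0,0,0],0.01],[[0,0,0.001],[0,0,0],0.01],[[0,0,0.001],[0,0,0],0.01],[[0,0,0.001],[0,0,0],0.01]]'; python3 -m pendant '[[[0,0,0.0005],[0,0,0],0.01],[[0,0,0.001],[0,0,0],0.01],[[0,0,0.001],[0,0,0],0.01],[[0,0,0.001],[0,0,0],0.01]]'
```

```text
time: 14.52
tool_pos: [527.6, 106.8, 211.9]
tcp_rot: [3.141, 0.0, 1.487]
contact_force: [-3.0, -0.4, 8.1]
grip_width: 24.5
time: 14.85
tool_pos: [527.6, 106.8, 211.8]
tcp_rot: [3.141, 0.0, 1.487]
contact_force: [-6.9, -0.3, 16.7]
grip_width: 24.8
```

Contact with the floor (17 N). I'll back off 1.5 mm, release and retreat straight up.

```bash
python3 -m pendant '[[[0,0,-0.001],[0,0,0],0.01],[[0,0,-0.0015],[0,0,0],0.01],[[0,0,-0.0015],[0,0,0],0.04],[[0,0,-0.0015],[0,0,0],0.045],[[0,0,-0.0015],[0,0,0],0.045],[[0,0,-0.0015],[0,0,0],0.045],[[0,0,-0.0015],[0,0,0],0.045],[[0,0,-0.015],[0,0,0],0.045],[[0,0,-0.03],[0,0,0],0.045],[[0,0,-0.05],[0,0,0],0.045]]'; python3 -m pendant '[[[0,0,-0.03],[0,0,0],0.045],[[0,0,-0.07],[0,0,0],0.045],[[0,0,-0.11],[0,0,0],0.045],[[0,0,-0.15],[0,0,0],0.045],[[0,0,-0.19],[0,0,0],0.045],[[-0.04,0,-0.2],[0,0,0],0.045],[[-0.08,0,-0.2],[0,0,0],0.045],[[-0.12,0,-0.2],[0,0,0],0.045],[[-0.16,0,-0.2],[0,0,0],0.045],[[-0.2,0,-0.2],[0,0,0],0.045]]'; python3 -m pendant '[[[-0.02,0,0],[0,0,0],0.045],[[-0.02,0,0],[0,0,0],0.045],[[-0.02,0,0],[0,0,0],0.045],[[-0.02,0,0],[0,0,0],0.045]]'; python3 -c "
from h import *
snap('wrist','w7.png');snap('top','t7.png');snap('scene','s7.png')
cv2.imwrite('pics/c7.png',cv2.hconcat([cv2.resize(cv2.imread('pics/'+f)[a:b,c:d],(390,390)) for f,a,b,c,d in (('t7.png',160,340,70,250),('s7.png',70,230,220,380))]))"
```

```text
time: 15.68
tool_pos: [527.3, 106.7, 259.4]
tcp_rot: [-3.139, 0.001, 1.486]
contact_force: [0.4, -0.6, -0.1]
grip_width: 44.6
time: 16.52
tool_pos: [510.2, -94.1, 460.1]
tcp_rot: [3.141, 0.0, 1.487]
contact_force: [1.2, 0.5, -0.2]
grip_width: 44.8
time: 16.85
tool_pos: [509.1, -111.9, 459.9]
tcp_rot: [-3.141, -0.001, 1.486]
contact_force: [1.1, -0.2, -0.2]
grip_width: 44.9
```

View pics/c7.png

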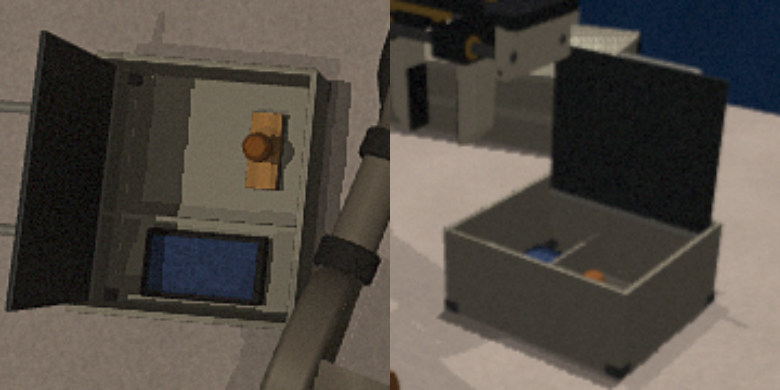

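View pics/w7.png

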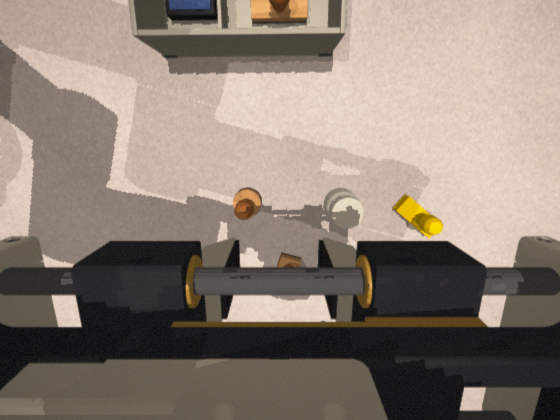

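The stamp stands upright on the bay floor: base at about (263,150) in the top crop, with the knob shifted outwards as perspective should make it. The flap stands open and the gripper is clear.

```bash
python3 -c "
from plant import close_job
print(close_job())"
```

```text
the job is handed in; nothing more can be done
None
```

The job is done and handed in at about 17 s of the 54 s allowed; the hand-in gives no verdict.

- **Flap:** I lifted it by the wire handle and swung it to about 1.58 rad. I worked that angle out from the path of the gripper rather than measuring it. The last pictures show the flap still upright after release.
- **Stamp:** I picked up the wooden oblong-base stamp by its knob. The first grip was about 6 mm too high, so I opened and gripped lower before lifting.
- **Placing:** I lowered the stamp until it touched the bay floor at about 17 N, then released it there. It stands upright beside the ink pad, centred in x. It is about 35 mm right of the bay centre in y, which I chose to keep the wrist camera clear of the flap.

In the last top and scene views the stamp is upright, the flap is open and the arm is clear. Measured wrist forces were 17 N or less wherever I read them. Two readings of the handle's starting height disagreed by about 8 mm (137 and 145 mm). I used about 140 mm, and the grip held.

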